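# Hook the second shelf bracket into the slotted upright, lock it and lay the shelf

## Task

Put the upper shelf of the spice rack up: hook the loose bracket's two claws into the top pair of slots of the bare upright, level with the bracket already fitted on the other upright, and press it down until it is fully home and the spring catch has snapped out over it. Then lay the wooden board flat across both brackets, behind their front lips and about centred, and leave the things standing around where they are.

Things in the scene. Friction and masses are not known exactly. Their poses are not given: they have to be found in the camera images.
- rack: Wooden spice-rack deck on the worktop, fixed, 130 (x) x 236 (y) x 14 mm; origin at the centre of its underside, x to the back (away from the robot), y left, z up. Two slotted uprights stand on it, centres 136 mm apart, their front faces 45 mm behind the deck's centre. A wire rail 30 mm high runs along its front edge, a tie bar joins the uprights behind at 50 mm height.
- upright_bare: Upright without a bracket (left or right by chance), fixed: dark steel strip 56 mm wide, 188 mm tall, its top 202 mm above the worktop; origin at the middle of the front face's lower edge, axes as the rack's. 5 mm sheet with three rows of two slots; only the top row is to be used. Between each pair of slots a spring catch stands out of the face.
- slots (a point): Centre of the top pair of slots, on the front face of the bare upright, 172 mm above the worktop; x to the back. Each slot is 12 mm wide and 40 mm tall (lower edge 152, upper edge 192 mm above the worktop); slot centres 13 mm left and right of this point.
- upright_fitted: The other upright, the same, with a bracket like the loose one already fixed in its top row.
- fitted (a point): Origin of the fitted bracket (same point of it and same axes as bracket), 94 mm above the worktop.
- home (a point): Where the loose bracket's origin must come to lie, with the same axes: 42 mm in front of the bare upright's face, 94 mm above the worktop. Enter the slots with the bracket level, 23 to 29 mm higher than this, at most 2.5 mm off sideways; go back until its back meets the face, then lower: the claws hook behind the sheet. 7 to 16 mm above home it hangs on the catch and must be pressed on.
- bracket: Loose dark steel channel bracket, about 0.24 kg, standing the way up it will be used; 84 mm long (x -42 to 42), 70 mm tall, origin at the middle of its underside, x to its back (claw end), z up. Cheeks 36 mm apart outside (y +-18), full height for x > -8, in front of that only above z 46: grip across them from above at its centre of mass, near x 7, z 45 to 55. Back flanges to y +-25.
- claws (a point): On the bracket's back face (x 42, y 0, z 63 of bracket), midway between its two claws. The claws are 7 mm wide, centres 13 mm left and right; each stands out 15 mm to the back, 10 mm tall (z 58 to 68), and its leg hangs down to z 36, leaving 6 (top) to 8 mm room for the 5 mm sheet. A cross bar between them (z 59 to 64) is what the catch snaps over.
- web (a point): Place to press on the bracket's flat top web: 18 mm behind the bracket's origin, 70 mm above its underside. The web runs from x -41 to 33; a lip 4 mm thick stands 10 mm up at its front end.
- catch (a joint): Spring catch of the bare upright's top row, m: 0 = standing 4.5 mm out of the face (free, or snapped out over the bracket's cross bar), about 0.0045 = pushed in flush. Ramp on top, square ledge below. Pressing the bracket down past it takes about 5 to 15 N; it snaps out as the bracket comes home.
- shelf_place (a point): Where the centre of the board's underside must come to lie: midway between the two brackets, on top of their webs, 164 mm above the worktop, 40 mm in front of the uprights' faces; x to the back, y along the shelf. Between lips and uprights there are 80 mm for the 66 mm board.
- board: Plain wooden shelf board lying flat on the worktop, 66 (x) x 210 (y) x 18 mm, about 0.2 kg; origin at the centre of its underside, y along its length. Grip it across the 66 mm from above at mid-length; between the uprights (80 mm apart inside) a finger has room behind it.
- salt: Salt shaker, 44 mm across, 90 mm tall, on the deck between the uprights, under the shelf's place; origin at the centre of its underside. To be left standing.
- honey: Honey jar, 64 mm across, 98 mm tall, on the worktop left of the rack; origin at the centre of its underside. To be left standing.
- mill: Dark wooden pepper mill, 58 mm across, 150 mm tall, on the worktop right of the rack; origin at the centre of its underside. To be left standing.
Not all that is in view belongs to the job. Of the things that look like the board, take the one that is nearest to the robot's base at the start.

How it is judged:
On the way:
1. The bracket is hooked into the top slots of the bare upright, fully home, and the catch has snapped out over it (x of bracket in the frame of home between -0.004 and 0.004 m and y of bracket in the frame of home between -0.005 and 0.005 m and z of bracket in the frame of home between -0.003 and 0.003 m and angle between the x axis of bracket and the x axis of home, either way round below 0.1 rad and angle between bracket's own z axis and vertical below 0.07 rad and value of joint catch below 0.0015 m), for 0.3 s.
At the end, for the whole second after the job is handed in: Bracket locked in the bare upright's top slots: within 3 mm of home in height, 4-5 mm sideways, 4 degrees upright, catch out (under 1.5 mm). Board flat on both brackets and at rest: within 10 mm of its place in depth, 20 mm along, 4 mm in height, 8 degrees in line (all of step 1 and x of board in the frame of shelf_place between -0.01 and 0.01 m and y of board in the frame of shelf_place between -0.02 and 0.02 m and z of board in the frame of shelf_place between -0.004 and 0.004 m and angle between board's own z axis and vertical below 0.05 rad and angle between the y axis of board and the y axis of rack, either way round below 0.15 rad and contact force between board and bracket above 0.15 N and contact force between board and upright_fitted above 0.15 N and linear speed of each of board, bracket below 0.02 m/s); the robot touches nothing.
It fails at once if the salt shaker on the deck is shifted by more than 30 mm or tipped (distance of salt from where it was at the start of the episode above 0.03 m or angle between salt's own z axis and vertical above 0.4 rad).
It fails at once if the honey jar is shifted by more than 30 mm or tipped (distance of honey from where it was at the start of the episode above 0.03 m or angle between honey's own z axis and vertical above 0.4 rad).
It fails at once if the pepper mill is shifted by more than 30 mm or tipped (distance of mill from where it was at the start of the episode above 0.03 m or angle between mill's own z axis and vertical above 0.4 rad).
It also fails if it takes over 61 s, if anything falls off the work surface, if the arm or the gripper's body presses on something with over 40 N, if the wrist force passes 120 N, or if a joint passes its speed limit or range.

## Robot

A 6-joint arm with a two-finger parallel gripper is mounted at the origin on a cart in front of the work surface, level with it; the furniture and walls round the work are solid. World frame = base frame: x ahead of the robot, y to its left, z up, the work surface at z = 0. Lengths are in m, angles in rad, forces in N, time in s.
With the tool pointing down it reaches from about 0.425 to 0.95 m from the base axis. Payload 3.5 kg.
Tool frame: the origin (TCP) lies at the very end of the fingers, on their centre line; the grasp point (between the pads) lies 19 mm behind it; z points along the fingers, y is the line along which they close (so a half turn about z gives the same grasp; the last joint's range is limited). The gripper opens to 85 mm and grips with 20 to 120 N. Pads are 22 mm wide; open, the fingers measure 114 mm over their backs; the gripper's body (76 mm by 85 mm) begins 54 mm behind the grasp point. The pads swing forward as they close: fully open they stand 13 mm farther back than shut.
Start: joints at [-1.441, 0.286, 1.577, -0, 1.279, -0.15], TCP at [0.186, -0.649, 0.231] pointing down, gripper open.
Joint ranges: [-2.77, 2.77], [-0.9, 2.22], [0.21, 2.48], [-1.53, 4.67], [0.24, 2.81], [-2.84, 2.84]. Speed limits (rad/s): [2.79, 2.79, 3.14, 3.14, 3.14, 3.14].

## Interface

Orientations are given as a unit quaternion [x, y, z, w].
In Python, from plant import ctrl, optics, sign_off gives the robot as it stands.
- The arm moves only by the shell command python3 -m creep 'ROWS' [FORCE]. ROWS is JSON, a list of rows, each an object of numbers: "x", "y", "z": the shift along the tool's x, y, z in mm; "rx", "ry", "rz": the turn, a rotation vector about the tool's x, y, z in degrees; "grip": the opening, from 0 (shut) to 1 (fully open). In form: [{"x": .., "y": .., "z": .., "rx": .., "ry": .., "rz": .., "grip": ..}, ...]. A call has exactly 10 rows; each row shifts and turns the commanded pose from where the row before left it, along the tool's axes as they then stand; what a row does not reach is not made up. A row lasts 1/12 s, in which the tool goes at most 41.7 mm and 7.16 degrees, less where a joint would pass 70% of its speed; a pose out of reach is approached as far as the arm can. A call with a gripper value outside its range is refused whole. The fingers move at their own pace and stop on an object; FORCE is the grip in N (left out, the last holds). Time passes only in rows, so rows that do not move let the fingers close, or fill a call up. It gives the time, the measured TCP pose, the force, the opening and the grip force at its end, in the units of the state.
- ctrl.get_state(): the state, without advancing time (a new reading comes with each control period).
- optics.read_camera(name): name is "scene" or "top" or "wrist"; returns a dict with "color" (480x640x3 uint8, blue, green, red), "K" (3x3 intrinsics, pixels), "R" (3x3) and "t" (3): a world point X has camera coordinates R X + t. Camera axes: x right, y down, z forward; pixel columns grow to the right and rows downward; lengths in m; the calibration is good to about 2 mm. A picture is of the moment at which its call begins. There is no depth.
- sign_off(): hands the job in; it is judged then, once.
The state is a dict: "time": time; "qpos": joint angles; "dq": joint speeds; "joint_efforts": joint torques, N m; "eef_pos": TCP position; "tcp_rot": TCP orientation; "contact_force": force on the tool from outside, world axes, zero at the start; "wrist_torque": the same for the moment, N m; "opening": opening from 0.0 (shut) to 1.0 (fully open); "finger_force": force on a finger pad.
Only numpy, scipy, OpenCV 4.12 (cv2) and the standard library are available. Lean on these libraries where they do the work, as an engineer would, in place of code of your own. Each camera call takes 0.05 s, during which the arm holds its last target. There are 200 camera calls.

## Working session

There is one attempt and no reset: what is moved stays moved. The work goes in short steps, Python scripts to look and compute and a shell command to move; the robot and the scene stay as the last step left them, time stands still between calls to the robot, and variables do not carry over. Pictures are saved under pics/ and viewed, at most 12 in all, crops included, and the job is handed in when it is done.

```bash
ls; mkdir -p pics
cat > h.py <<'E'
import numpy as np, cv2
from plant import ctrl, optics
def snap(n,fn):
    c=optics.read_camera(n); cv2.imwrite('pics/'+fn,c['color']); np.savez('pics/'+fn+'.npz',**{k:np.array(v) for k,v in c.items()}); return c
def load(fn): return dict(np.load('pics/'+fn+'.npz'))
def ray(c,u,v):
    d=c['R'].T@(np.linalg.inv(c['K'])@np.array([u,v,1.])); o=-c['R'].T@c['t']; return o,d
def onz(c,u,v,z):
    o,d=ray(c,u,v); return o+d*(z-o[2])/d[2]
def proj(c,X):
    p=c['K']@(c['R']@np.array(X)+c['t']); return p[:2]/p[2]
def two(c1,p1,c2,p2):
    o1,d1=ray(c1,*p1);o2,d2=ray(c2,*p2)
    s=np.linalg.lstsq(np.c_[d1,-d2],o2-o1,rcond=None)[0]
    a=o1+d1*s[0];b=o2+d2*s[1]; return (a+b)/2,np.linalg.norm(a-b)
E
python3 - <<'E'
from h import *
a=snap('scene','s0.png'); b=snap('top','t0.png')
for c in(a,b): print(-c['R'].T@c['t'], c['R'][2], c['K'][0,0])
s=ctrl.get_state(); print(s['eef_pos'],s['tcp_rot'],s['time'])
E
```

```text
pics
[0.14080778 0.55902045 0.80695066] [ 0.4227461  -0.55244594 -0.7183935 ] 515.8158806518006
[0.47585299 0.01998301 1.1744483 ] [ 0.07494077  0.00456027 -0.99717756] 572.2742974728446
[ 0.18636012 -0.64814324  0.23004973] [ 9.90229678e-01  1.39441759e-01  1.95936332e-05 -1.08656040e-03] 0.1
```

View pics/s0.png

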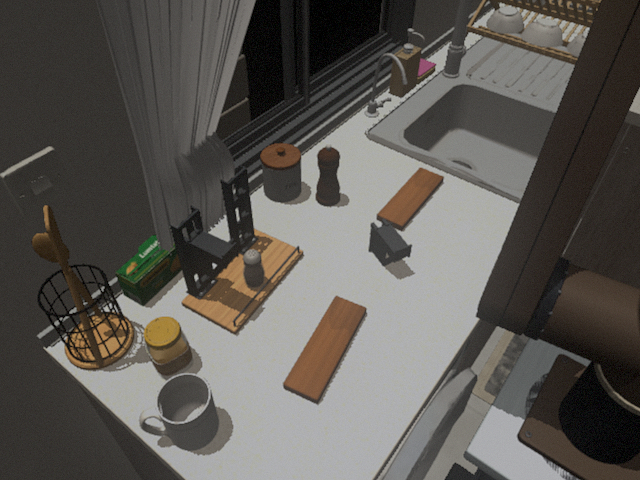

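View pics/t0.png

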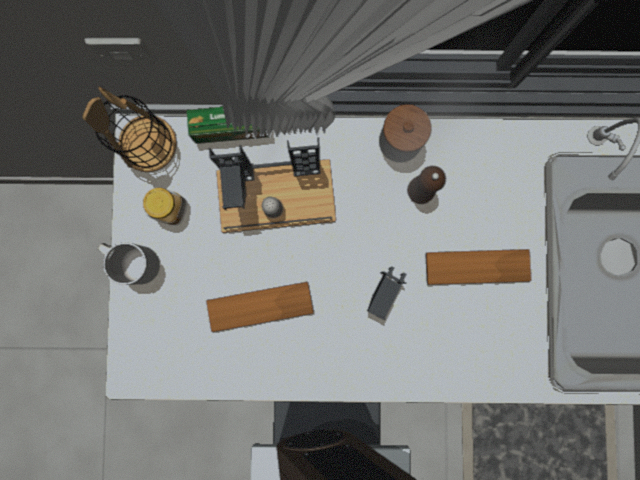

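The scene view shows two board-like slabs, at (326,348) and (411,197). It also shows the bracket at (390,243), the rack with its fitted left upright at (190,250) and bare right upright at (238,205), and the salt at (253,268). In the top view the boards are at (260,307) and (478,267), the bracket at (386,295), and the bare upright at (305,158). Next I measure with masks.

```bash
cat > m.py <<'E'
from h import *
b=load('t0.png'); im=b['color']; hsv=cv2.cvtColor(im,cv2.COLOR_BGR2HSV)
def blobs(mask,amin,z,name):
    n=cv2.findContours(mask.astype(np.uint8)*255,cv2.RETR_EXTERNAL,cv2.CHAIN_APPROX_NONE)[0]
    for c in n:
        if cv2.contourArea(c)<amin: continue
        r=cv2.minAreaRect(c); p=cv2.boxPoints(r)
        w=np.array([onz(b,*q,z)[:2] for q in p])
        print(name,np.round(r[0],1),'centre',np.round(w.mean(0),4),'dist',round(np.linalg.norm(w.mean(0)),3),'edges',np.round(np.linalg.norm(w[1]-w[0]),4),np.round(np.linalg.norm(w[2]-w[1]),4),
          'dir01 deg',np.round(np.degrees(np.arctan2(*(w[1]-w[0])[::-1])),1)); print(np.round(w,4).tolist())
H,S,V=cv2.split(hsv)
roi=np.zeros(H.shape,bool); roi[120:395,115:545]=1
for p in [(260,307),(478,267),(280,180),(386,295),(320,300)]: print(p,hsv[p[1],p[0]])
blobs((H<14)&(S>130)&(V>60)&roi,1500,.018,'board')
blobs((H>=10)&(H<22)&(S>70)&(V>130)&roi,1500,.014,'deck')
E
python3 m.py
python3 - <<'E'
from h import *
b=load('t0.png')['color']; s=load('s0.png')['color']
k=lambda i:cv2.resize(i,None,fx=4,fy=4,interpolation=cv2.INTER_CUBIC)
o=np.zeros((600,800,3),np.uint8)
A=k(b[135:240,205:345]);o[:A.shape[0],:A.shape[1]]=A[:, :560]
B=k(b[255:335,360:420]);o[:B.shape[0],560:800]=B
C=cv2.resize(b[240:335,200:540],(612,171));o[425:596,:612]=C
D=k(s[215:270,365:415])[:,:200];D=cv2.resize(D,(180,220));o[340:560,615:795]=D
cv2.imwrite('pics/crop1.png',o)
E
```

```text
(260, 307) [ 14 146 145]
(478, 267) [ 14 158 140]
(280, 180) [ 16 117 177]
(386, 295) [102  34  76]
(320, 300) [ 60   8 185]
deck [258.5 304.5] centre [0.4326 0.1467] dist 0.457 edges 0.2079 0.0597 dir01 deg -76.0
[[0.4363, 0.2551], [0.4867, 0.0533], [0.4288, 0.0387], [0.3788, 0.2397]]
deck [469.4 265.6] centre [ 0.5147 -0.2791] dist 0.585 edges 0.168 0.0588 dir01 deg -85.6
[[0.5376, -0.1937], [0.5505, -0.3612], [0.4917, -0.3643], [0.4789, -0.1974]]
deck [294.1 192.4] centre [0.6617 0.0776] dist 0.666 edges 0.1597 0.1256 dir01 deg -85.4
[[0.7179, 0.1624], [0.7306, 0.0031], [0.6054, -0.0065], [0.5928, 0.1514]]
```

View pics/crop1.png

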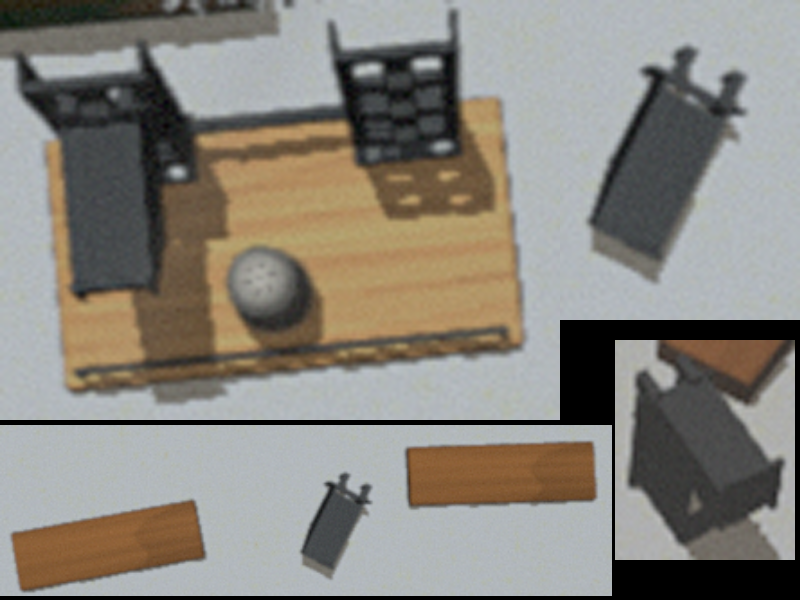

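Board candidates in the top view are A at (260,307), 0.46 m from the base, and B at (478,267), 0.59 m. A is nearest to the base, so A is the one meant, and the crop confirms both are plain slabs. The crop also shows the bare right upright (slots around (305,150) to (315,175)) and the bracket with its claws pointing up-right.

```bash
cat > m2.py <<'E'
from h import *
b=load('t0.png'); hsv=cv2.cvtColor(b['color'],cv2.COLOR_BGR2HSV); H,S,V=cv2.split(hsv)
def fit(mask,box,z,name):
    m=np.zeros(H.shape,np.uint8); x0,y0,x1,y1=box; m[y0:y1,x0:x1]=mask[y0:y1,x0:x1]
    m=cv2.morphologyEx(m,cv2.MORPH_OPEN,np.ones((3,3)))
    c=max(cv2.findContours(m,cv2.RETR_EXTERNAL,cv2.CHAIN_APPROX_NONE)[0],key=cv2.contourArea)[:,0]
    w=np.array([onz(b,*q,z)[:2] for q in c],np.float32)*1000
    r=cv2.minAreaRect(w); print(name,np.round(r[0],1),np.round(r[1],1),round(r[2],1))
fit((S>90)&(V>40),(190,270,330,345),.018,'boardA')
fit((S>60)&(V>40),(205,140,350,240),.014,'deck')
fit((V<110),(360,255,420,330),.07,'bracket')
q=[(217.5,170.7),(222,232.5),(335.5,221.3),(330,159.5)]
W=np.array([onz(b,*p,.014)[:2] for p in q]);print('deck corners',W.round(4).tolist(),W.mean(0))
print('bracket web',[onz(b,*p,.07)[:2].round(4).tolist() for p in [(384.25,275),(401.25,284.5),(368,311.25),(385,320.5),(384.6,297.8)]])
s=ctrl.get_state()
from scipy.spatial.transform import Rotation as R
w=optics.read_camera('wrist'); T=R.from_quat(s['tcp_rot']).as_matrix()
print('cam in tool',T.T@(-w['R'].T@w['t']-s['eef_pos']), 'axes in tool',(T.T@w['R'].T).round(3).tolist(), w['K'].tolist())
E
python3 m2.py
```

```text
boardA [428.8 144.3] [ 63.7 206.8] 10.9
deck [653.9 115.6] [128.9 234. ] 6.5
bracket [ 459.4 -103.1] [43.7 99.7] 63.8
deck corners [[0.7052, 0.2355], [0.5779, 0.2236], [0.6026, -0.0074], [0.7302, 0.0046]] [0.65396121 0.1140715 ]
bracket web [[0.4932, -0.1006], [0.4753, -0.1333], [0.4236, -0.0695], [0.4063, -0.102], [0.4495, -0.1013]]
cam in tool [ 8.13404388e-02  8.24190556e-05 -1.42125803e-01] axes in tool [[0.0, -0.95, -0.313], [1.0, -0.0, 0.001], [-0.001, -0.313, 0.95]] [[376.2476235740866, 0.0, 316.04954846222194], [0.0, 376.2476235740866, 231.91279533989814], [0.0, 0.0, 1.0]]
```

```bash
python3 -m creep '[{"x":25.7,"y":-27.8,"z":-3,"grip":1},{"x":25.7,"y":-27.8,"z":-3},{"x":25.7,"y":-27.8,"z":-3},{"x":25.7,"y":-27.8,"z":-3},{"x":25.7,"y":-27.8,"z":-3},{"x":25.7,"y":-27.8,"z":-3},{"x":25.7,"y":-27.8,"z":-3},{"x":25.7,"y":-27.8,"z":-3},{"x":25.7,"y":-27.8,"z":-3},{"x":25.7,"y":-27.8,"z":-3}]'
python3 -m creep '[{"x":25.7,"y":-27.8,"z":-3},{"x":25.7,"y":-27.8,"z":-3},{"x":25.7,"y":-27.8,"z":-3},{"x":25.7,"y":-27.8,"z":-3},{"x":25.7,"y":-27.8,"z":-3},{"x":25.7,"y":-27.8,"z":-3},{"rz":-7},{"rz":-7},{"rz":-7},{"rz":-7}]'
python3 -m creep '[{"rz":-7},{"rz":-7},{"rz":-7},{"rz":-7},{"rz":-7},{"rz":-7},{"rz":-7},{"rz":-7},{"rz":-7},{"rz":-7}]'
python3 -m creep '[{"rz":-7},{"rz":-7},{"rz":-7},{"rz":-7},{"rz":-7},{"rz":-6},{},{},{},{}]'
cat >> h.py <<'E'
from scipy.spatial.transform import Rotation as Rot
def tool():
    s=ctrl.get_state(); T=Rot.from_quat(s['tcp_rot']).as_matrix(); return np.array(s['eef_pos']),T,s
def togo(P,yaw=None):
    "mm along tool axes to world P, and rz degrees for tool-x yaw"
    p,T,s=tool(); d=T.T@(np.array(P)-p)*1000
    y=np.degrees(np.arctan2(T[1,0],T[0,0])); print('tcp',p.round(4),'yaw',y.round(2),'tilt',np.degrees(np.arccos(-T[2,2])).round(2),'go',d.round(1),'rz',None if yaw is None else round(-((yaw-y+180)%360-180),2),'t',s['time'],'F',np.round(s['contact_force'],1),'op',round(s['opening'],3),'ff',np.round(s['finger_force'],1))
E
python3 - <<'E'
from h import *
togo([.4595,-.106,.28],155); snap('wrist','w1.png')
E
```

```text
tcp [ 0.1864 -0.6482  0.2302] yaw 16.03 tilt 0.11 go [ 412.3 -445.8  -48.8] rz -138.97 t 0.15 F [-1.  -0.4  0.6] op 0.995 ff 0.0$[0]: bad value
$[0]: bad value
$[0]: bad value
$[0]: bad value
```

View pics/w1.png

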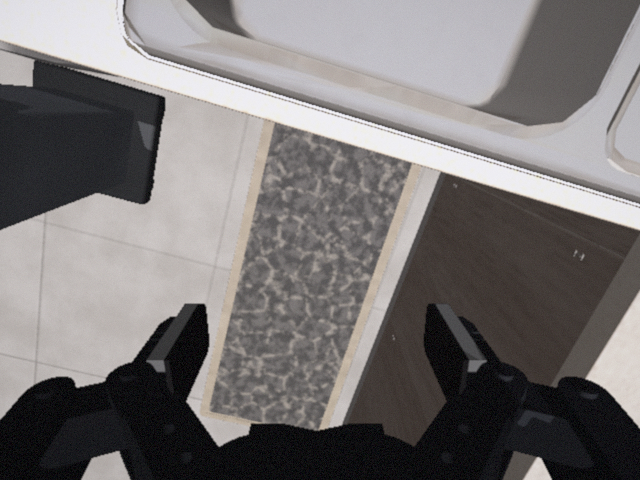

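The picture shows the fingers over the floor and sink, because no move was made: the rows were refused. I'll give all seven keys.

```bash
python3 -m creep '[{"x":25.7,"y":-27.8,"z":-3,"rx":0,"ry":0,"rz":0,"grip":1},{"x":25.7,"y":-27.8,"z":-3,"rx":0,"ry":0,"rz":0,"grip":1},{"x":25.7,"y":-27.8,"z":-3,"rx":0,"ry":0,"rz":0,"grip":1},{"x":25.7,"y":-27.8,"z":-3,"rx":0,"ry":0,"rz":0,"grip":1},{"x":25.7,"y":-27.8,"z":-3,"rx":0,"ry":0,"rz":0,"grip":1},{"x":25.7,"y":-27.8,"z":-3,"rx":0,"ry":0,"rz":0,"grip":1},{"x":25.7,"y":-27.8,"z":-3,"rx":0,"ry":0,"rz":0,"grip":1},{"x":25.7,"y":-27.8,"z":-3,"rx":0,"ry":0,"rz":0,"grip":1},{"x":25.7,"y":-27.8,"z":-3,"rx":0,"ry":0,"rz":0,"grip":1},{"x":25.7,"y":-27.8,"z":-3,"rx":0,"ry":0,"rz":0,"grip":1}]'
```

```text
time: 1.03
eef_pos: [0.357, -0.3087, 0.2614]
tcp_rot: [0.99, 0.139, 0.0, 0.0]
contact_force: [-0.8, -0.5, -0.2]
opening: 0.999
finger_force: 0.0
```

```bash
python3 -m creep '[{"x":25.7,"y":-27.8,"z":-3,"rx":0,"ry":0,"rz":0,"grip":1},{"x":25.7,"y":-27.8,"z":-3,"rx":0,"ry":0,"rz":0,"grip":1},{"x":25.7,"y":-27.8,"z":-3,"rx":0,"ry":0,"rz":0,"grip":1},{"x":25.7,"y":-27.8,"z":-3,"rx":0,"ry":0,"rz":0,"grip":1},{"x":25.7,"y":-27.8,"z":-3,"rx":0,"ry":0,"rz":0,"grip":1},{"x":25.7,"y":-27.8,"z":-3,"rx":0,"ry":0,"rz":0,"grip":1},{"x":0,"y":0,"z":0,"rx":0,"ry":0,"rz":-7,"grip":1},{"x":0,"y":0,"z":0,"rx":0,"ry":0,"rz":-7,"grip":1},{"x":0,"y":0,"z":0,"rx":0,"ry":0,"rz":-7,"grip":1},{"x":0,"y":0,"z":0,"rx":0,"ry":0,"rz":-7,"grip":1}]'
python3 -m creep '[{"x":0,"y":0,"z":0,"rx":0,"ry":0,"rz":-7,"grip":1},{"x":0,"y":0,"z":0,"rx":0,"ry":0,"rz":-7,"grip":1},{"x":0,"y":0,"z":0,"rx":0,"ry":0,"rz":-7,"grip":1},{"x":0,"y":0,"z":0,"rx":0,"ry":0,"rz":-7,"grip":1},{"x":0,"y":0,"z":0,"rx":0,"ry":0,"rz":-7,"grip":1},{"x":0,"y":0,"z":0,"rx":0,"ry":0,"rz":-7,"grip":1},{"x":0,"y":0,"z":0,"rx":0,"ry":0,"rz":-7,"grip":1},{"x":0,"y":0,"z":0,"rx":0,"ry":0,"rz":-7,"grip":1},{"x":0,"y":0,"z":0,"rx":0,"ry":0,"rz":-7,"grip":1},{"x":0,"y":0,"z":0,"rx":0,"ry":0,"rz":-7,"grip":1}]'
python3 -m creep '[{"x":0,"y":0,"z":0,"rx":0,"ry":0,"rz":-7,"grip":1},{"x":0,"y":0,"z":0,"rx":0,"ry":0,"rz":-7,"grip":1},{"x":0,"y":0,"z":0,"rx":0,"ry":0,"rz":-7,"grip":1},{"x":0,"y":0,"z":0,"rx":0,"ry":0,"rz":-7,"grip":1},{"x":0,"y":0,"z":0,"rx":0,"ry":0,"rz":-7,"grip":1},{"x":0,"y":0,"z":0,"rx":0,"ry":0,"rz":-6,"grip":1},{"x":0,"y":0,"z":0,"rx":0,"ry":0,"rz":0,"grip":1},{"x":0,"y":0,"z":0,"rx":0,"ry":0,"rz":0,"grip":1},{"x":0,"y":0,"z":0,"rx":0,"ry":0,"rz":0,"grip":1},{"x":0,"y":0,"z":0,"rx":0,"ry":0,"rz":0,"grip":1}]'
python3 - <<'E'
from h import *
togo([.4595,-.106,.28],155); snap('wrist','w1b.png')
E
```

```text
time: 1.87
eef_pos: [0.4588, -0.1071, 0.2792]
tcp_rot: [0.926, 0.378, -0.0, -0.0]
contact_force: [-0.9, -0.3, -0.0]
opening: 1.003
finger_force: 0.0
time: 2.7
eef_pos: [0.4586, -0.1076, 0.2792]
tcp_rot: [0.542, 0.84, -0.0, -0.0]
contact_force: [0.0, 0.5, 0.5]
opening: 1.001
finger_force: 0.0
time: 3.53
eef_pos: [0.4588, -0.1077, 0.2793]
tcp_rot: [0.217, 0.976, 0.0, -0.0]
contact_force: [-0.3, -0.3, 0.3]
opening: 0.999
finger_force: 0.0
tcp [ 0.4588 -0.1077  0.2793] yaw 154.94 tilt 0.0 go [ 0.   1.8 -0.7] rz -0.06 t 3.5333 F [-0.3 -0.3  0.3] op 0.999 ff 0.0
```

View pics/w1b.png

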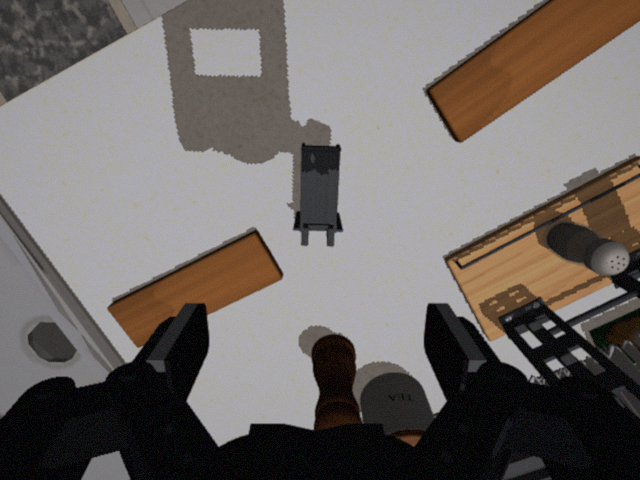

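The wrist view shows the bracket at (320,190), front lip at (321,147) and claws at (305,238) and (330,238), almost aligned. The wrong board is at (195,285), the right one at (540,65), and the bare upright at (560,340).

```bash
cat > m3.py <<'E'
from h import *
w=load('w1b.png'); g=cv2.cvtColor(w['color'],cv2.COLOR_BGR2GRAY)
L=[];Rr=[]
for v in range(145,250,6):
    d=np.where(g[v,280:360]<85)[0]+280
    print(v,d.min() if len(d) else None,d.max() if len(d) else None,len(d))
    if 150<v<210: L.append(onz(w,d.min()-.5,v,.07)[:2]); Rr.append(onz(w,d.max()+.5,v,.07)[:2])
for e in(L,Rr):
    e=np.array(e); p=np.polyfit(e[:,0],e[:,1],1); print('yaw',np.degrees(np.arctan(p[0])),e.mean(0))
col=g[130:250,320]; print(col.tolist())
E
python3 m3.py
```

```text
145 301 339 32
151 301 339 39
157 301 339 39
163 300 338 39
169 300 338 39
175 300 338 39
181 300 337 38
187 300 337 38
193 300 337 38
199 300 336 37
205 300 336 37
211 296 336 41
217 295 339 45
223 294 340 47
229 294 342 49
235 302 333 13
241 302 333 13
247 None None 0
yaw -26.715476442003908 [ 0.43716311 -0.11437709]
yaw -27.268608824792125 [ 0.45237673 -0.08179042]
[93, 93, 97, 99, 96, 94, 94, 97, 97, 97, 95, 98, 98, 98, 99, 68, 25, 23, 32, 34, 31, 29, 33, 31, 38, 29, 25, 28, 28, 37, 32, 29, 31, 25, 35, 27, 19, 34, 33, 30, 32, 31, 27, 37, 44, 56, 57, 65, 61, 56, 55, 57, 58, 61, 56, 54, 59, 58, 61, 60, 59, 56, 63, 58, 60, 57, 53, 58, 59, 57, 55, 56, 60, 63, 62, 57, 54, 60, 57, 63, 58, 56, 60, 63, 58, 59, 57, 59, 60, 58, 61, 59, 60, 43, 19, 48, 56, 59, 63, 61, 87, 145, 175, 173, 173, 172, 173, 172, 171, 171, 173, 172, 174, 168, 172, 170, 173, 169, 172, 171]
```

Run:
```python
from h import *
w=load('w1b.png'); y=np.radians(-27.0); u=np.array([np.cos(y),np.sin(y)]); n=np.array([-u[1],u[0]])
c=np.array([.4448,-.0981])
a=(onz(w,320,223.5,.07)[:2]-c)@u*1000-33; b=(onz(w,320,145.5,.08)[:2]-c)@u*1000+42
print(a,b); o=c+u*(a+b)/2000; print('origin',o,'len check',a-b)
P=np.r_[o+u*.007,.033]; print(P); togo(P,153)
# also slots measure from scene/top/wrist: deck yaw by wrist
```

```text
11.320986231253855 10.916605662433053
origin [ 0.45470692 -0.10314783] len check 0.40438056882080176
[ 0.46094397 -0.10632576  0.033     ]
tcp [ 0.4588 -0.1076  0.2793] yaw 154.96 tilt 0.0 go [ -1.4   2.1 246.3] rz 1.96 t 3.5833 F [-0.5  0.2 -0.6] op 1.003 ff 0.0
```

```bash
python3 -m creep '[{"x":-1.4,"y":2.1,"z":0,"rx":0,"ry":0,"rz":2,"grip":1},{"x":0,"y":0,"z":30,"rx":0,"ry":0,"rz":0,"grip":1},{"x":0,"y":0,"z":30,"rx":0,"ry":0,"rz":0,"grip":1},{"x":0,"y":0,"z":30,"rx":0,"ry":0,"rz":0,"grip":1},{"x":0,"y":0,"z":30,"rx":0,"ry":0,"rz":0,"grip":1},{"x":0,"y":0,"z":30,"rx":0,"ry":0,"rz":0,"grip":1},{"x":0,"y":0,"z":30,"rx":0,"ry":0,"rz":0,"grip":1},{"x":0,"y":0,"z":30,"rx":0,"ry":0,"rz":0,"grip":1},{"x":0,"y":0,"z":26,"rx":0,"ry":0,"rz":0,"grip":1},{"x":0,"y":0,"z":11,"rx":0,"ry":0,"rz":0,"grip":1}]' 60
python3 -m creep '[{"x":0,"y":0,"z":0,"rx":0,"ry":0,"rz":0,"grip":0},{"x":0,"y":0,"z":0,"rx":0,"ry":0,"rz":0,"grip":0},{"x":0,"y":0,"z":0,"rx":0,"ry":0,"rz":0,"grip":0},{"x":0,"y":0,"z":0,"rx":0,"ry":0,"rz":0,"grip":0},{"x":0,"y":0,"z":0,"rx":0,"ry":0,"rz":0,"grip":0},{"x":0,"y":0,"z":0,"rx":0,"ry":0,"rz":0,"grip":0},{"x":0,"y":0,"z":0,"rx":0,"ry":0,"rz":0,"grip":0},{"x":0,"y":0,"z":0,"rx":0,"ry":0,"rz":0,"grip":0},{"x":0,"y":0,"z":0,"rx":0,"ry":0,"rz":0,"grip":0},{"x":0,"y":0,"z":0,"rx":0,"ry":0,"rz":0,"grip":0}]' 60
python3 - <<'E'
from h import *
togo([.46094,-.1063,.033],153)
E
```

```text
time: 4.42
eef_pos: [0.4584, -0.1052, 0.0287]
tcp_rot: [0.234, 0.972, 0.001, -0.003]
contact_force: [-0.8, 0.1, -0.1]
opening: 1.001
finger_force: 0.0
time: 5.25
eef_pos: [0.4627, -0.107, 0.0345]
tcp_rot: [0.233, 0.972, -0.0, 0.002]
contact_force: [-1.1, 1.2, 6.0]
opening: 0.417
finger_force: 60.5
tcp [ 0.4627 -0.107   0.0345] yaw 153.03 tilt 0.23 go [ 1.9 -0.1  1.5] rz 0.03 t 5.25 F [-1.1  1.2  6. ] op 0.417 ff 60.5
```

```bash
python3 -m creep '[{"x":0,"y":0,"z":-20,"rx":0,"ry":0,"rz":0,"grip":0},{"x":0,"y":0,"z":-30,"rx":0,"ry":0,"rz":0,"grip":0},{"x":0,"y":0,"z":-30,"rx":0,"ry":0,"rz":0,"grip":0},{"x":0,"y":0,"z":-30,"rx":0,"ry":0,"rz":0,"grip":0},{"x":0,"y":0,"z":-30,"rx":0,"ry":0,"rz":0,"grip":0},{"x":0,"y":0,"z":-30,"rx":0,"ry":0,"rz":0,"grip":0},{"x":0,"y":0,"z":-30,"rx":0,"ry":0,"rz":0,"grip":0},{"x":0,"y":0,"z":-20,"rx":0,"ry":0,"rz":-5,"grip":0},{"x":0,"y":0,"z":0,"rx":0,"ry":0,"rz":-7,"grip":0},{"x":0,"y":0,"z":0,"rx":0,"ry":0,"rz":-7,"grip":0}]'
python3 -m creep '[{"x":0,"y":0,"z":0,"rx":0,"ry":0,"rz":-7,"grip":0},{"x":0,"y":0,"z":0,"rx":0,"ry":0,"rz":-7,"grip":0},{"x":-25,"y":0,"z":0,"rx":0,"ry":0,"rz":0,"grip":0},{"x":-30,"y":0,"z":0,"rx":0,"ry":0,"rz":0,"grip":0},{"x":-30,"y":0,"z":0,"rx":0,"ry":0,"rz":0,"grip":0},{"x":-20,"y":0,"z":0,"rx":0,"ry":0,"rz":0,"grip":0},{"x":-10,"y":0,"z":0,"rx":0,"ry":0,"rz":0,"grip":0},{"x":0,"y":0,"z":0,"rx":0,"ry":0,"rz":0,"grip":0},{"x":0,"y":0,"z":0,"rx":0,"ry":0,"rz":0,"grip":0},{"x":0,"y":0,"z":0,"rx":0,"ry":0,"rz":0,"grip":0}]'
python3 - <<'E'
from h import *
togo([.628,.044,.25],186); snap('wrist','w2.png'); snap('scene','s2.png')
E
```

```text
time: 6.08
eef_pos: [0.4614, -0.1065, 0.2542]
tcp_rot: [0.067, 0.998, -0.001, 0.002]
contact_force: [-1.3, 0.1, -3.1]
opening: 0.415
finger_force: 60.9
time: 6.92
eef_pos: [0.5741, -0.0942, 0.2518]
tcp_rot: [-0.053, 0.999, 0.0, -0.001]
contact_force: [0.6, -0.1, -3.4]
opening: 0.417
finger_force: 60.9
tcp [ 0.5741 -0.0942  0.2518] yaw -173.98 tilt 0.1 go [-68.1 131.8   1.8] rz 0.02 t 6.9167 F [ 0.6 -0.1 -3.4] op 0.417 ff 60.9
```

View pics/w2.png

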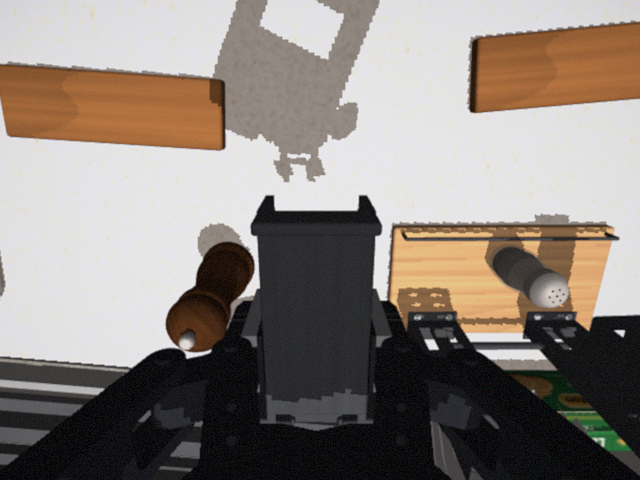

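The wrist view shows the bracket held straight (web columns 258–377) and the deck at (390–613, 225–335). The base of the bare upright is at (432,318) and that of the fitted one at (551,318), both clear of the gripper. I enlarge that part.

Run:
```python
from h import *
w=load('w2.png')['color']; c=w[215:385,384:624]; c=cv2.resize(np.clip(c.astype(float)*1.6,0,255).astype(np.uint8),None,fx=3.3,fy=3.3,interpolation=cv2.INTER_CUBIC)
cv2.imwrite('pics/crop2.png',c); print(c.shape)
```

```text
(561, 792, 3)
```

View pics/crop2.png

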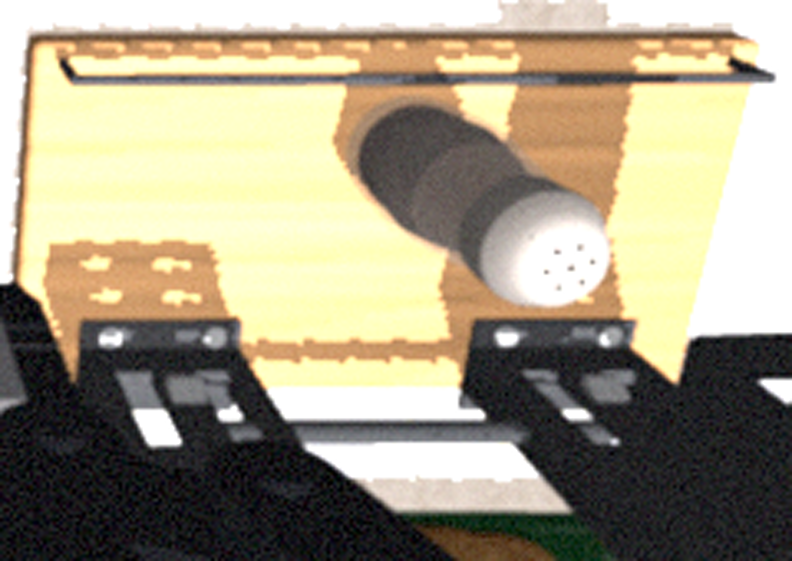

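Run:
```python
from h import *
w=load('w2.png'); p,T,s=tool()
def tl(X): return (T.T@(np.array(X)-p)*1000).round(1)
for n,u,v,z in [('deckFR',393.1,225.9,.014),('deckFL',613.4,226.5,.014),('bareR',407.9,320.2,.014),('bareL',457,320.2,.014),('fitR',527,320.2,.014),('fitL',576.4,320.2,.014)]:
    X=onz(w,u,v,z); print(n,X.round(4),tl(X))
# bracket in hand: web centre column
g=cv2.cvtColor(w['color'],cv2.COLOR_BGR2GRAY); bz=p[2]-.0345
for v in (250,300,350,390):
    row=cv2.GaussianBlur(g,(5,5),0)[v].astype(int); d=np.diff(row); print(v,[(i,d[i]) for i in range(235,400) if abs(d[i])>4])
print('hsv', )
b=load('t0.png')
# top view bare upright: top edge z .202 of front face
print('mill top',onz(b,434,176,.15),'honey',onz(b,158,203,.098),'salt',onz(b,272,206,.104))
```

```text
deckFR [ 0.6039 -0.0095  0.014 ] [-38.4  81.3 238.3]
deckFL [0.58   0.2221 0.014 ] [-38.9 314.1 238.3]
bareR [0.7143 0.0266 0.014 ] [-152.   105.6  238.2]
bareL [0.7083 0.0828 0.014 ] [-151.9  162.1  238.2]
fitR [0.6998 0.1628 0.014 ] [-151.8  242.6  238.2]
fitL [0.6938 0.2193 0.014 ] [-151.8  299.4  238.2]
250 [(244, np.int64(7)), (245, np.int64(16)), (246, np.int64(30)), (247, np.int64(42)), (248, np.int64(46)), (249, np.int64(37)), (250, np.int64(20)), (251, np.int64(6)), (255, np.int64(-15)), (256, np.int64(-44)), (257, np.int64(-62)), (258, np.int64(-46)), (259, np.int64(-17)), (372, np.int64(23)), (373, np.int64(49)), (374, np.int64(58)), (375, np.int64(38)), (376, np.int64(14)), (386, np.int64(-5)), (387, np.int64(-20)), (388, np.int64(-37)), (389, np.int64(-46)), (390, np.int64(-29)), (391, np.int64(6)), (392, np.int64(31)), (393, np.int64(31)), (394, np.int64(20)), (395, np.int64(9))]
300 [(235, np.int64(16)), (236, np.int64(10)), (240, np.int64(-9)), (241, np.int64(-14)), (242, np.int64(-13)), (243, np.int64(-9)), (251, np.int64(-6)), (252, np.int64(-11)), (253, np.int64(-1
[... 622 characters left out ...]
 [(254, np.int64(6)), (255, np.int64(17)), (256, np.int64(26)), (257, np.int64(14)), (258, np.int64(-9)), (259, np.int64(-23)), (260, np.int64(-16)), (264, np.int64(5)), (265, np.int64(6)), (266, np.int64(5)), (343, np.int64(7)), (344, np.int64(11)), (345, np.int64(10)), (349, np.int64(-6)), (350, np.int64(-9)), (351, np.int64(-10)), (352, np.int64(-5)), (366, np.int64(-7)), (367, np.int64(-5)), (370, np.int64(5)), (371, np.int64(13)), (372, np.int64(21)), (373, np.int64(11)), (374, np.int64(-12)), (375, np.int64(-27)), (376, np.int64(-20)), (377, np.int64(-7))]
hsv
mill top [ 0.67150695 -0.18190225  0.15      ] honey [0.6257248  0.33156768 0.098     ] salt [0.62082935 0.11453926 0.104     ]
```

Run:
```python
from h import *
b=load('t0.png'); p,T,s=tool()
def tl(X): return (T.T@(np.array(X)-p)*1000).round(1)
k=lambda x,y:(205+x/4,135+y/4)
for n,x,y,z in [('fitweb bl',62,120,.164),('fitweb br',140,120,.164),('fitweb fr',152,290,.164),('fitweb fl',74,293,.164),('bare top l',335,50,.202),('bare top r',455,42,.202),('bare bot l',362,165,.014),('bare bot r',458,152,.014)]:
    print(n,tl(onz(b,*k(x,y),z)))
# hand bracket via top camera: bias check
c=snap('top','t2.png'); g=cv2.cvtColor(c['color'],cv2.COLOR_BGR2GRAY)
print(proj(c,p+T@np.array([-.0,0,-.035])), proj(c,p+T@np.array([.05,0,-.035])))
```

```text
fitweb bl [-142.1  283.5   88.2]
fitweb br [-138.7  248.8   88.2]
fitweb fr [-61.9 250.1  88.3]
fitweb fl [-63.9 284.7  88.3]
bare top l [-152.5  157.7   50.2]
bare top r [-151.   105.8   50.2]
bare bot l [-137.8  155.9  238.2]
bare bot r [-139.7  106.3  238.2]
[395.44344218 220.75150502] [398.87885015 252.65680103]
```

```bash
python3 -m creep '[{"x":-20,"y":17,"z":0,"rx":0,"ry":0,"rz":0,"grip":0},{"x":-20,"y":18,"z":0,"rx":0,"ry":0,"rz":0,"grip":0},{"x":-10,"y":5,"z":0,"rx":0,"ry":0,"rz":0,"grip":0},{"x":0,"y":0,"z":0,"rx":0,"ry":0,"rz":0,"grip":0},{"x":0,"y":0,"z":0,"rx":0,"ry":0,"rz":0,"grip":0},{"x":0,"y":0,"z":0,"rx":0,"ry":0,"rz":0,"grip":0},{"x":0,"y":0,"z":0,"rx":0,"ry":0,"rz":0,"grip":0},{"x":0,"y":0,"z":0,"rx":0,"ry":0,"rz":0,"grip":0},{"x":0,"y":0,"z":0,"rx":0,"ry":0,"rz":0,"grip":0},{"x":0,"y":0,"z":0,"rx":0,"ry":0,"rz":0,"grip":0}]'
python3 - <<'E'
from h import *
togo([.628,.044,.25],186); w=snap('wrist','w3.png')['color']; c=snap('top','t3.png')['color']; s=snap('scene','s3.png')['color']
o=np.zeros((600,800,3),np.uint8)
f=lambda i,k:cv2.resize(np.clip(i.astype(float)*1.6,0,255).astype(np.uint8),None,fx=k,fy=k,interpolation=cv2.INTER_CUBIC)
A=f(w[170:320,370:520],4);o[:600,:600]=A[:600,:600]
B=f(c[135:235,330:430],2);o[:200,600:800]=B
D=f(s[160:310,160:310],1.33)[:200,:200];o[200:400,600:800]=cv2.resize(D,(200,200))
cv2.imwrite('pics/crop3.png',o)
E
```

```text
time: 7.9
eef_pos: [0.6206, -0.0497, 0.2524]
tcp_rot: [-0.052, 0.999, -0.0, 0.0]
contact_force: [-0.4, -0.3, -3.4]
opening: 0.421
finger_force: 61.0
tcp [ 0.6206 -0.0497  0.2524] yaw -174.01 tilt 0.0 go [-17.1  92.4   2.4] rz -0.01 t 7.9 F [-0.4 -0.3 -3.4] op 0.421 ff 61.0
```

View pics/crop3.png

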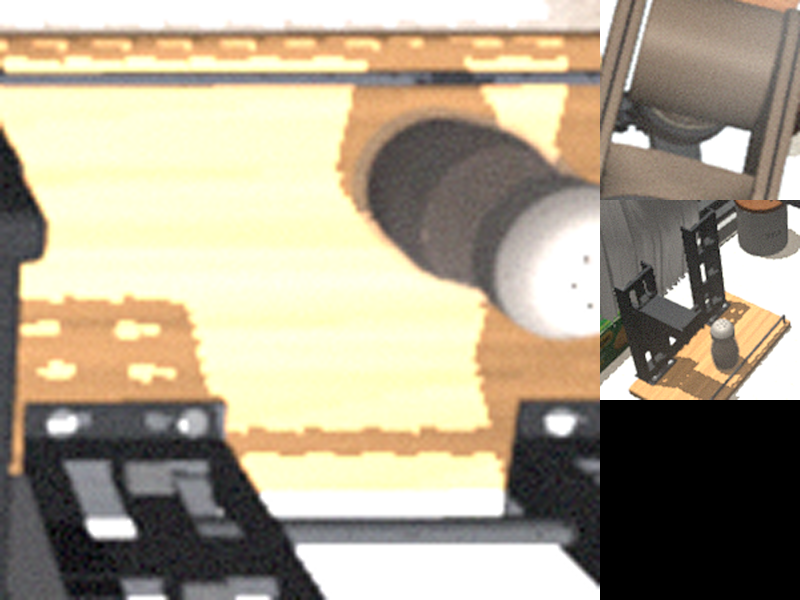

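The wrist crop shows the base of the bare upright with its foot at crop (25–225, 400–437), which is image (377–426, 270–279), plus the tie bar at crop row 530.

Run:
```python
from h import *
w=load('w3.png'); p,T,s=tool()
def tl(X): return (T.T@(np.array(X)-p)*1000).round(1)
k=lambda x,y:(370+x/4,170+y/4)
for n,x,y,z in [('foot front l',25,402,.016),('foot front r',224,402,.016),('bot l',27,437,.014),('bot r',225,437,.014),('deckfront',300,32,.0),('deckfront top',300,40,.014),('tiebar',430,530,.05),('fit l',512,440,.014)]:
    print(n,tl(onz(w,*k(x,y),z)), onz(w,*k(x,y),z).round(4))
# verticality test: where should a vertical line through bot l project
for n,(x,y) in {'l':(27,437),'r':(225,437)}.items():
    X=onz(w,*k(x,y),.014); 
    for z in (.05,.08): q=proj(w,[X[0],X[1],z]); print(n,z,((q-[370,170])*4).round(1))
```

```text
foot front l [-89.5  65.3 236.4] [0.7029 0.0249 0.016 ]
foot front r [-89.4 119.8 236.4] [0.6972 0.0791 0.016 ]
bot l [-101.    66.7  238.4] [0.7142 0.0275 0.014 ]
bot r [-100.9  121.7  238.4] [0.7084 0.0821 0.014 ]
deckfront [  9.6 135.2 252.4] [0.5971 0.084  0.    ]
deckfront top [ 10.  130.6 238.4] [0.5971 0.0794 0.014 ]
tiebar [-110.   165.1  202.4] [0.7129 0.1263 0.05  ]
fit l [-101.8  201.4  238.4] [0.7009 0.1615 0.014 ]
l 0.05 [ 48.4 498. ]
l 0.08 [ 69.4 557.8]
r 0.05 [264.1 498. ]
r 0.08 [302.4 557.8]
```

```bash
python3 -m creep '[{"x":0,"y":23.8,"z":0,"rx":0,"ry":0,"rz":0,"grip":0},{"x":0,"y":30,"z":0,"rx":0,"ry":0,"rz":0,"grip":0},{"x":0,"y":25,"z":0,"rx":0,"ry":0,"rz":0,"grip":0},{"x":0,"y":15,"z":0,"rx":0,"ry":0,"rz":0,"grip":0},{"x":0,"y":0,"z":18,"rx":0,"ry":0,"rz":0,"grip":0},{"x":0,"y":0,"z":25,"rx":0,"ry":0,"rz":0,"grip":0},{"x":0,"y":0,"z":25,"rx":0,"ry":0,"rz":0,"grip":0},{"x":0,"y":0,"z":20,"rx":0,"ry":0,"rz":0,"grip":0},{"x":0,"y":0,"z":10,"rx":0,"ry":0,"rz":0,"grip":0},{"x":0,"y":0,"z":0,"rx":0,"ry":0,"rz":0,"grip":0}]'
python3 - <<'E'
from h import *
u=np.array([np.cos(np.radians(6)),np.sin(np.radians(6))])
P=np.array([.7113,.0548])-u*.033
togo(np.r_[P,.1545],186)
snap('scene','s4.png')
E
```

```text
time: 8.88
eef_pos: [0.6091, 0.044, 0.1509]
tcp_rot: [-0.053, 0.999, 0.0, -0.003]
contact_force: [-0.5, 0.1, -3.8]
opening: 0.411
finger_force: 61.1
tcp [0.6091 0.044  0.1509] yaw -173.97 tilt 0.36 go [-69.8  -0.   -4. ] rz 0.03 t 8.8833 F [-0.5  0.1 -3.8] op 0.411 ff 61.1
```

```bash
python3 -m creep '[{"x":0,"y":0,"z":0,"rx":0,"ry":0,"rz":0,"grip":0},{"x":0,"y":0,"z":0,"rx":0,"ry":0,"rz":0,"grip":0},{"x":-5,"y":0,"z":0,"rx":0,"ry":0,"rz":0,"grip":0},{"x":-5,"y":0,"z":0,"rx":0,"ry":0,"rz":0,"grip":0},{"x":-5,"y":0,"z":0,"rx":0,"ry":0,"rz":0,"grip":0},{"x":-5,"y":0,"z":0,"rx":0,"ry":0,"rz":0,"grip":0},{"x":0,"y":0,"z":0,"rx":0,"ry":0,"rz":0,"grip":0},{"x":0,"y":0,"z":0,"rx":0,"ry":0,"rz":0,"grip":0},{"x":0,"y":0,"z":0,"rx":0,"ry":0,"rz":0,"grip":0},{"x":0,"y":0,"z":0,"rx":0,"ry":0,"rz":0,"grip":0}]'
python3 - <<'E'
from h import *
togo([.6785,.0514,.1545],186)
E
```

```text
time: 9.77
eef_pos: [0.6306, 0.0462, 0.1541]
tcp_rot: [-0.053, 0.999, 0.0, -0.0]
contact_force: [-0.1, 0.6, -3.7]
opening: 0.415
finger_force: 61.1
tcp [0.6306 0.0462 0.1541] yaw -173.97 tilt 0.04 go [-48.1   0.2  -0.5] rz 0.03 t 9.7667 F [-0.1  0.6 -3.7] op 0.415 ff 61.1
```

```bash
python3 -m creep '[{"x":-6,"y":0,"z":0,"rx":0,"ry":0,"rz":0,"grip":0},{"x":-6,"y":0,"z":0,"rx":0,"ry":0,"rz":0,"grip":0},{"x":-6,"y":0,"z":0,"rx":0,"ry":0,"rz":0,"grip":0},{"x":-6,"y":0,"z":0,"rx":0,"ry":0,"rz":0,"grip":0},{"x":-6,"y":0,"z":0,"rx":0,"ry":0,"rz":0,"grip":0},{"x":-4,"y":0,"z":0,"rx":0,"ry":0,"rz":0,"grip":0},{"x":-2,"y":0,"z":0,"rx":0,"ry":0,"rz":0,"grip":0},{"x":-2,"y":0,"z":0,"rx":0,"ry":0,"rz":0,"grip":0},{"x":0,"y":0,"z":0,"rx":0,"ry":0,"rz":0,"grip":0},{"x":0,"y":0,"z":0,"rx":0,"ry":0,"rz":0,"grip":0}]'
python3 - <<'E'
from h import *
togo([.6785,.0514,.1545],186)
s=snap('scene','s5.png')['color']; w=snap('wrist','w5.png')['color']
A=cv2.resize(np.clip(s[140:290,150:300].astype(float)*1.8,0,255).astype(np.uint8),(600,600),interpolation=cv2.INTER_CUBIC); cv2.imwrite('pics/crop5.png',A)
E
```

```text
time: 10.6
eef_pos: [0.6686, 0.0502, 0.1542]
tcp_rot: [-0.053, 0.999, 0.0, -0.0]
contact_force: [-0.0, 0.6, -2.8]
opening: 0.412
finger_force: 61.1
tcp [0.6686 0.0502 0.1542] yaw -173.97 tilt 0.02 go [-10.    0.2  -0.3] rz 0.03 t 10.6 F [-0.   0.6 -2.8] op 0.412 ff 61.1
```

```bash
python3 -m creep '[{"x":-2,"y":0,"z":0,"rx":0,"ry":0,"rz":0,"grip":0},{"x":-2,"y":0,"z":0,"rx":0,"ry":0,"rz":0,"grip":0},{"x":-2,"y":0,"z":0,"rx":0,"ry":0,"rz":0,"grip":0},{"x":-2,"y":0,"z":0,"rx":0,"ry":0,"rz":0,"grip":0},{"x":-1,"y":0,"z":0,"rx":0,"ry":0,"rz":0,"grip":0},{"x":-1,"y":0,"z":0,"rx":0,"ry":0,"rz":0,"grip":0},{"x":0,"y":0,"z":0,"rx":0,"ry":0,"rz":0,"grip":0},{"x":0,"y":0,"z":0,"rx":0,"ry":0,"rz":0,"grip":0},{"x":0,"y":0,"z":0,"rx":0,"ry":0,"rz":0,"grip":0},{"x":0,"y":0,"z":0,"rx":0,"ry":0,"rz":0,"grip":0}]'
python3 - <<'E'
from h import *
togo([.6785,.0514,.1545],186)
s=snap('scene','s6.png')['color']
E
```

```text
time: 11.53
eef_pos: [0.676, 0.0509, 0.1545]
tcp_rot: [-0.053, 0.999, -0.0, -0.004]
contact_force: [-9.9, -1.1, 2.1]
opening: 0.411
finger_force: 61.7
tcp [0.676  0.0509 0.1545] yaw -173.93 tilt 0.48 go [-2.6  0.2 -0. ] rz 0.07 t 11.5333 F [-9.9 -1.1  2.1] op 0.411 ff 61.7
```

```bash
python3 -m creep '[{"x":1.5,"y":0,"z":0,"rx":0,"ry":0,"rz":0,"grip":0},{"x":0,"y":0,"z":0,"rx":0,"ry":0,"rz":0,"grip":0},{"x":0,"y":0,"z":3,"rx":0,"ry":0,"rz":0,"grip":0},{"x":0,"y":0,"z":3,"rx":0,"ry":0,"rz":0,"grip":0},{"x":0,"y":0,"z":3,"rx":0,"ry":0,"rz":0,"grip":0},{"x":0,"y":0,"z":3,"rx":0,"ry":0,"rz":0,"grip":0},{"x":0,"y":0,"z":0,"rx":0,"ry":0,"rz":0,"grip":0},{"x":0,"y":0,"z":0,"rx":0,"ry":0,"rz":0,"grip":0},{"x":0,"y":0,"z":0,"rx":0,"ry":0,"rz":0,"grip":0},{"x":0,"y":0,"z":0,"rx":0,"ry":0,"rz":0,"grip":0}]'
python3 - <<'E'
from h import *
togo([.6785,.0514,.1285],186)
s=snap('scene','s7.png')['color']
E
```

```text
time: 12.42
eef_pos: [0.6761, 0.0509, 0.143]
tcp_rot: [-0.053, 0.999, -0.0, -0.002]
contact_force: [-7.2, -0.6, 2.2]
opening: 0.413
finger_force: 61.9
tcp [0.6761 0.0509 0.143 ] yaw -173.94 tilt 0.21 go [-2.5  0.2 14.5] rz 0.06 t 12.4167 F [-7.2 -0.6  2.2] op 0.413 ff 61.9
```

```bash
python3 -m creep '[{"x":1,"y":0,"z":0,"rx":0,"ry":0,"rz":0,"grip":0},{"x":0,"y":0,"z":2,"rx":0,"ry":0,"rz":0,"grip":0},{"x":0,"y":0,"z":2,"rx":0,"ry":0,"rz":0,"grip":0},{"x":0,"y":0,"z":2,"rx":0,"ry":0,"rz":0,"grip":0},{"x":0,"y":0,"z":2,"rx":0,"ry":0,"rz":0,"grip":0},{"x":0,"y":0,"z":0,"rx":0,"ry":0,"rz":0,"grip":0},{"x":0,"y":0,"z":0,"rx":0,"ry":0,"rz":0,"grip":0},{"x":0,"y":0,"z":0,"rx":0,"ry":0,"rz":0,"grip":0},{"x":0,"y":0,"z":0,"rx":0,"ry":0,"rz":0,"grip":0},{"x":0,"y":0,"z":0,"rx":0,"ry":0,"rz":0,"grip":0}]'
python3 - <<'E'
from h import *
togo([.6785,.0514,.1285],186)
s=snap('scene','s8.png')['color']
A=cv2.resize(np.clip(s[140:290,150:300].astype(float)*1.8,0,255).astype(np.uint8),(600,600),interpolation=cv2.INTER_CUBIC); cv2.imwrite('pics/crop8.png',A)
E
```

```text
time: 13.3
eef_pos: [0.6761, 0.0509, 0.1341]
tcp_rot: [-0.053, 0.999, 0.0, -0.0]
contact_force: [-3.6, -0.2, -1.2]
opening: 0.413
finger_force: 61.2
tcp [0.6761 0.0509 0.1341] yaw -173.97 tilt 0.02 go [-2.5  0.2  5.6] rz 0.03 t 13.3 F [-3.6 -0.2 -1.2] op 0.413 ff 61.2
```

View pics/crop8.png

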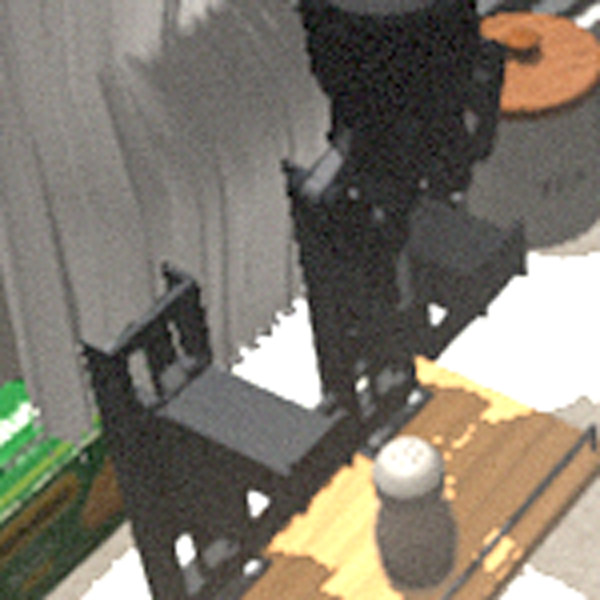

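The scene crop shows the bracket in the bare upright, with its web top at crop (465,245), still a few mm high. I release it and press it home with shut fingers.

```bash
python3 -m creep '[{"x":0,"y":0,"z":0,"rx":0,"ry":0,"rz":0,"grip":0.8},{"x":0,"y":0,"z":0,"rx":0,"ry":0,"rz":0,"grip":0.8},{"x":0,"y":0,"z":0,"rx":0,"ry":0,"rz":0,"grip":0.8},{"x":0,"y":0,"z":0,"rx":0,"ry":0,"rz":0,"grip":0.8},{"x":0,"y":0,"z":-20,"rx":0,"ry":0,"rz":0,"grip":0.8},{"x":0,"y":0,"z":-25,"rx":0,"ry":0,"rz":0,"grip":0.8},{"x":0,"y":0,"z":-20,"rx":0,"ry":0,"rz":0,"grip":0.8},{"x":-5,"y":0,"z":0,"rx":0,"ry":0,"rz":0,"grip":0},{"x":-4,"y":0,"z":0,"rx":0,"ry":0,"rz":0,"grip":0},{"x":0,"y":0,"z":0,"rx":0,"ry":0,"rz":0,"grip":0}]' 20
python3 -m creep '[{"x":0,"y":0,"z":0,"rx":0,"ry":0,"rz":0,"grip":0},{"x":0,"y":0,"z":0,"rx":0,"ry":0,"rz":0,"grip":0},{"x":0,"y":0,"z":0,"rx":0,"ry":0,"rz":0,"grip":0},{"x":0,"y":0,"z":0,"rx":0,"ry":0,"rz":0,"grip":0},{"x":0,"y":0,"z":5,"rx":0,"ry":0,"rz":0,"grip":0},{"x":0,"y":0,"z":5,"rx":0,"ry":0,"rz":0,"grip":0},{"x":0,"y":0,"z":5,"rx":0,"ry":0,"rz":0,"grip":0},{"x":0,"y":0,"z":5,"rx":0,"ry":0,"rz":0,"grip":0},{"x":0,"y":0,"z":0,"rx":0,"ry":0,"rz":0,"grip":0},{"x":0,"y":0,"z":0,"rx":0,"ry":0,"rz":0,"grip":0}]'
python3 - <<'E'
from h import *
togo([.6851,.0518,.164],186)
E
```

```text
time: 14.18
eef_pos: [0.6855, 0.0519, 0.1985]
tcp_rot: [-0.053, 0.999, 0.0, -0.0]
contact_force: [-0.3, -0.4, -0.3]
opening: 0.387
finger_force: 0.0
time: 15.02
eef_pos: [0.6847, 0.0519, 0.1784]
tcp_rot: [-0.053, 0.999, 0.0, -0.001]
contact_force: [0.1, 0.2, 0.6]
opening: 0.0
finger_force: 0.0
tcp [0.6847 0.0519 0.1784] yaw -173.97 tilt 0.08 go [-0.4 -0.1 14.4] rz 0.03 t 15.0167 F [0.1 0.2 0.6] op 0.0 ff 0.0
```

Now press down by small steps.

```bash
python3 -m creep '[{"x":0,"y":0,"z":3,"rx":0,"ry":0,"rz":0,"grip":0},{"x":0,"y":0,"z":3,"rx":0,"ry":0,"rz":0,"grip":0},{"x":0,"y":0,"z":2,"rx":0,"ry":0,"rz":0,"grip":0},{"x":0,"y":0,"z":2,"rx":0,"ry":0,"rz":0,"grip":0},{"x":0,"y":0,"z":0,"rx":0,"ry":0,"rz":0,"grip":0},{"x":0,"y":0,"z":0,"rx":0,"ry":0,"rz":0,"grip":0},{"x":0,"y":0,"z":0,"rx":0,"ry":0,"rz":0,"grip":0},{"x":0,"y":0,"z":0,"rx":0,"ry":0,"rz":0,"grip":0},{"x":0,"y":0,"z":0,"rx":0,"ry":0,"rz":0,"grip":0},{"x":0,"y":0,"z":0,"rx":0,"ry":0,"rz":0,"grip":0}]'
python3 -m creep '[{"x":0,"y":0,"z":1,"rx":0,"ry":0,"rz":0,"grip":0},{"x":0,"y":0,"z":1,"rx":0,"ry":0,"rz":0,"grip":0},{"x":0,"y":0,"z":1,"rx":0,"ry":0,"rz":0,"grip":0},{"x":0,"y":0,"z":1,"rx":0,"ry":0,"rz":0,"grip":0},{"x":0,"y":0,"z":1,"rx":0,"ry":0,"rz":0,"grip":0},{"x":0,"y":0,"z":0,"rx":0,"ry":0,"rz":0,"grip":0},{"x":0,"y":0,"z":0,"rx":0,"ry":0,"rz":0,"grip":0},{"x":0,"y":0,"z":0,"rx":0,"ry":0,"rz":0,"grip":0},{"x":0,"y":0,"z":0,"rx":0,"ry":0,"rz":0,"grip":0},{"x":0,"y":0,"z":0,"rx":0,"ry":0,"rz":0,"grip":0}]'
python3 - <<'E'
from h import *
togo([.6851,.0518,.164],186)
E
```

```text
time: 15.85
eef_pos: [0.6851, 0.0519, 0.1694]
tcp_rot: [-0.053, 0.999, -0.0, 0.0]
contact_force: [-0.2, 0.8, -0.6]
opening: 0.002
finger_force: 0.0
time: 16.68
eef_pos: [0.6853, 0.0519, 0.1644]
tcp_rot: [-0.053, 0.999, -0.0, 0.0]
contact_force: [1.8, -0.6, 0.8]
opening: 0.002
finger_force: 0.7
tcp [0.6853 0.0519 0.1644] yaw -173.97 tilt 0.04 go [ 0.3 -0.   0.4] rz 0.03 t 16.6833 F [ 1.8 -0.6  0.8] op 0.002 ff 0.7
```

```bash
python3 -m creep '[{"x":0,"y":0,"z":1,"rx":0,"ry":0,"rz":0,"grip":0},{"x":0,"y":0,"z":1,"rx":0,"ry":0,"rz":0,"grip":0},{"x":0,"y":0,"z":1,"rx":0,"ry":0,"rz":0,"grip":0},{"x":0,"y":0,"z":1,"rx":0,"ry":0,"rz":0,"grip":0},{"x":0,"y":0,"z":0,"rx":0,"ry":0,"rz":0,"grip":0},{"x":0,"y":0,"z":0,"rx":0,"ry":0,"rz":0,"grip":0},{"x":0,"y":0,"z":0,"rx":0,"ry":0,"rz":0,"grip":0},{"x":0,"y":0,"z":0,"rx":0,"ry":0,"rz":0,"grip":0},{"x":0,"y":0,"z":0,"rx":0,"ry":0,"rz":0,"grip":0},{"x":0,"y":0,"z":0,"rx":0,"ry":0,"rz":0,"grip":0}]'
python3 - <<'E'
from h import *
togo([.6851,.0518,.164],186)
E
```

```text
time: 17.52
eef_pos: [0.6855, 0.0519, 0.1634]
tcp_rot: [-0.053, 0.999, -0.0, 0.001]
contact_force: [-3.7, 0.3, 10.2]
opening: 0.0
finger_force: 5.0
tcp [0.6855 0.0519 0.1634] yaw -173.96 tilt 0.08 go [ 0.4 -0.  -0.6] rz 0.04 t 17.5167 F [-3.7  0.3 10.2] op 0.0 ff 5.0
```

```bash
python3 -m creep '[{"x":0,"y":0,"z":2,"rx":0,"ry":0,"rz":0,"grip":0},{"x":0,"y":0,"z":2,"rx":0,"ry":0,"rz":0,"grip":0},{"x":0,"y":0,"z":1,"rx":0,"ry":0,"rz":0,"grip":0},{"x":0,"y":0,"z":0,"rx":0,"ry":0,"rz":0,"grip":0},{"x":0,"y":0,"z":0,"rx":0,"ry":0,"rz":0,"grip":0},{"x":0,"y":0,"z":0,"rx":0,"ry":0,"rz":0,"grip":0},{"x":0,"y":0,"z":0,"rx":0,"ry":0,"rz":0,"grip":0},{"x":0,"y":0,"z":0,"rx":0,"ry":0,"rz":0,"grip":0},{"x":0,"y":0,"z":0,"rx":0,"ry":0,"rz":0,"grip":0},{"x":0,"y":0,"z":0,"rx":0,"ry":0,"rz":0,"grip":0}]'
python3 - <<'E'
from h import *
togo([.6851,.0518,.164],186)
E
```

```text
time: 18.35
eef_pos: [0.6856, 0.0518, 0.1632]
tcp_rot: [-0.053, 0.999, -0.0, 0.001]
contact_force: [-11.5, 0.0, 22.5]
opening: -0.002
finger_force: 11.8
tcp [0.6856 0.0518 0.1632] yaw -173.94 tilt 0.1 go [ 0.5  0.  -0.8] rz 0.06 t 18.35 F [-11.5   0.   22.5] op -0.002 ff 11.8
```

```bash
python3 -m creep '[{"x":0,"y":0,"z":-9,"rx":0,"ry":0,"rz":0,"grip":0},{"x":0,"y":0,"z":-30,"rx":0,"ry":0,"rz":0,"grip":0},{"x":0,"y":0,"z":-40,"rx":0,"ry":0,"rz":0,"grip":0},{"x":0,"y":0,"z":-36,"rx":0,"ry":0,"rz":0,"grip":1},{"x":30.6,"y":14.8,"z":0,"rx":0,"ry":0,"rz":0,"grip":1},{"x":30.6,"y":14.8,"z":0,"rx":0,"ry":0,"rz":0,"grip":1},{"x":30.6,"y":14.8,"z":0,"rx":0,"ry":0,"rz":0,"grip":1},{"x":30.6,"y":14.8,"z":0,"rx":0,"ry":0,"rz":0,"grip":1},{"x":30.6,"y":14.8,"z":0,"rx":0,"ry":0,"rz":0,"grip":1},{"x":30.6,"y":14.8,"z":0,"rx":0,"ry":0,"rz":0,"grip":1}]'
python3 -m creep '[{"x":30.6,"y":14.8,"z":0,"rx":0,"ry":0,"rz":0,"grip":1},{"x":30.6,"y":14.8,"z":0,"rx":0,"ry":0,"rz":0,"grip":1},{"x":0,"y":0,"z":0,"rx":0,"ry":0,"rz":7,"grip":1},{"x":0,"y":0,"z":0,"rx":0,"ry":0,"rz":7,"grip":1},{"x":0,"y":0,"z":0,"rx":0,"ry":0,"rz":7,"grip":1},{"x":0,"y":0,"z":0,"rx":0,"ry":0,"rz":7,"grip":1},{"x":0,"y":0,"z":0,"rx":0,"ry":0,"rz":7,"grip":1},{"x":0,"y":0,"z":0,"rx":0,"ry":0,"rz":7,"grip":1},{"x":0,"y":0,"z":0,"rx":0,"ry":0,"rz":7,"grip":1},{"x":0,"y":0,"z":0,"rx":0,"ry":0,"rz":7,"grip":1}]'
python3 -m creep '[{"x":0,"y":0,"z":0,"rx":0,"ry":0,"rz":7,"grip":1},{"x":0,"y":0,"z":0,"rx":0,"ry":0,"rz":7,"grip":1},{"x":0,"y":0,"z":0,"rx":0,"ry":0,"rz":7,"grip":1},{"x":0,"y":0,"z":0,"rx":0,"ry":0,"rz":7,"grip":1},{"x":0,"y":0,"z":0,"rx":0,"ry":0,"rz":1,"grip":1},{"x":0,"y":0,"z":0,"rx":0,"ry":0,"rz":0,"grip":1},{"x":0,"y":0,"z":0,"rx":0,"ry":0,"rz":0,"grip":1},{"x":0,"y":0,"z":0,"rx":0,"ry":0,"rz":0,"grip":1},{"x":0,"y":0,"z":0,"rx":0,"ry":0,"rz":0,"grip":1},{"x":0,"y":0,"z":0,"rx":0,"ry":0,"rz":0,"grip":1}]'
python3 - <<'E'
from h import *
togo([.4288,.1443,.01],100.9); w=snap('wrist','w9.png'); t=snap('top','t9.png')
k=lambda i,f:cv2.resize(np.clip(i.astype(float)*1.6,0,255).astype(np.uint8),None,fx=f,fy=f,interpolation=cv2.INTER_CUBIC)
o=np.zeros((600,800,3),np.uint8); o[:360,:480]=cv2.resize(w['color'],(480,360)); A=k(t['color'][140:220,205:335],3); o[360:600,:390]=A
s=snap('scene','s9.png'); B=k(s['color'][160:300,170:270],4)[:, :320]; o[:560,480:800]=B; cv2.imwrite('pics/c9.png',o)
E
```

```text
time: 19.18
eef_pos: [0.4909, 0.1212, 0.2691]
tcp_rot: [-0.052, 0.999, 0.0, -0.001]
contact_force: [-0.1, 0.0, 1.2]
opening: 0.975
finger_force: 0.0
time: 20.02
eef_pos: [0.4285, 0.1438, 0.2694]
tcp_rot: [0.425, 0.905, -0.001, -0.001]
contact_force: [1.3, 0.7, -0.1]
opening: 1.001
finger_force: 0.0
time: 20.85
eef_pos: [0.4291, 0.1439, 0.2703]
tcp_rot: [0.636, 0.772, -0.0, -0.0]
contact_force: [-0.6, 0.4, 0.1]
opening: 0.998
finger_force: 0.0
tcp [0.4291 0.1439 0.2703] yaw 101.08 tilt 0.01 go [ 5.000e-01 -2.000e-01  2.603e+02] rz 0.18 t 20.85 F [-0.6  0.4  0.1] op 0.998 ff 0.0
```

View pics/c9.png

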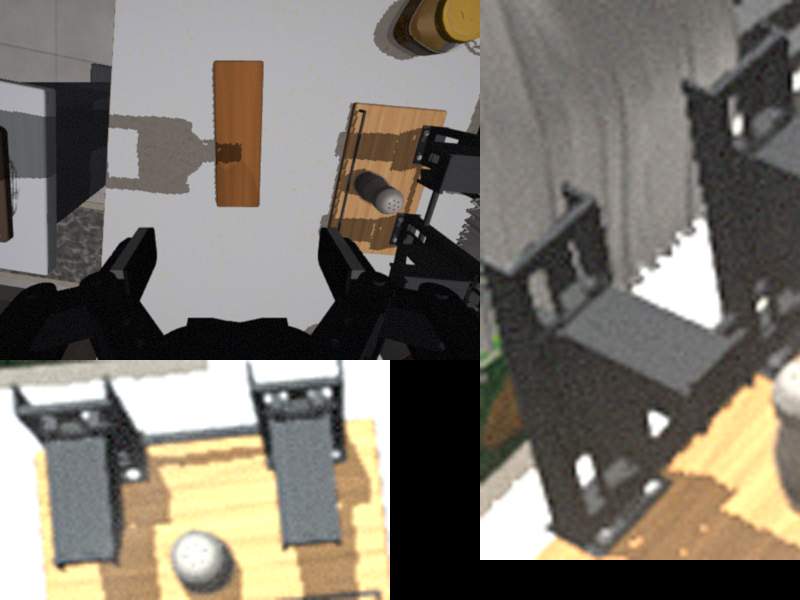

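The composite shows both brackets fitted alike (webs at crop (80,500) and (308,480), the salt still standing), and the board directly ahead at wrist pixel (318,178). I refine the board and compare the brackets.

Run:
```python
from h import *
w=load('w9.png'); hsv=cv2.cvtColor(w['color'],cv2.COLOR_BGR2HSV); H,S,V=cv2.split(hsv)
m=np.zeros(S.shape,np.uint8); m[60:300,260:375]=((S>90)&(V>30))[60:300,260:375]
m=cv2.morphologyEx(m,cv2.MORPH_CLOSE,np.ones((5,5)))
c=max(cv2.findContours(m,cv2.RETR_EXTERNAL,cv2.CHAIN_APPROX_NONE)[0],key=cv2.contourArea)[:,0]
W=np.array([onz(w,*q,.018)[:2] for q in c],np.float32)*1000
r=cv2.minAreaRect(W); print(r)
togo([r[0][0]/1000,r[0][1]/1000,.0],101)
t=load('t9.png'); k=lambda x,y:(205+x/3,140+(y-360)/3)
R6=np.radians(6); u=np.array([np.cos(R6),np.sin(R6)]); n=np.array([-u[1],u[0]])
for nm,q in {'fit':[(48,437),(108,435),(116,560),(57,563)],'bare':[(272,420),(325,418),(340,541),(285,544)]}.items():
    P=np.array([onz(t,*k(*a),.164)[:2] for a in q]); C=P.mean(0); print(nm,C.round(4),'along x',(C@u).round(4),'y',(C@n).round(4))
```

```text
((430.801513671875, 145.53675842285156), (64.5342025756836, 207.05763244628906), 10.963662147521973)
tcp [0.4292 0.1439 0.2704] yaw 101.05 tilt 0.0 go [  1.3   1.9 270.4] rz 0.05 t 21.0 F [ 0.1 -1.   0.2] op 1.002 ff 0.0
fit [0.6478 0.1804] along x 0.6631 y 0.1117
bare [0.6596 0.0477] along x 0.661 y -0.0215
```

```bash
python3 -m creep '[{"x":1.3,"y":1.9,"z":20,"rx":0,"ry":0,"rz":0,"grip":1},{"x":0,"y":0,"z":35,"rx":0,"ry":0,"rz":0,"grip":1},{"x":0,"y":0,"z":38,"rx":0,"ry":0,"rz":0,"grip":1},{"x":0,"y":0,"z":38,"rx":0,"ry":0,"rz":0,"grip":1},{"x":0,"y":0,"z":38,"rx":0,"ry":0,"rz":0,"grip":1},{"x":0,"y":0,"z":35,"rx":0,"ry":0,"rz":0,"grip":1},{"x":0,"y":0,"z":30,"rx":0,"ry":0,"rz":0,"grip":1},{"x":0,"y":0,"z":20,"rx":0,"ry":0,"rz":0,"grip":1},{"x":0,"y":0,"z":12,"rx":0,"ry":0,"rz":0,"grip":1},{"x":0,"y":0,"z":6,"rx":0,"ry":0,"rz":0,"grip":1}]' 60
python3 -m creep '[{"x":0,"y":0,"z":0,"rx":0,"ry":0,"rz":0,"grip":1},{"x":0,"y":0,"z":0,"rx":0,"ry":0,"rz":0,"grip":1},{"x":0,"y":0,"z":0,"rx":0,"ry":0,"rz":0,"grip":0},{"x":0,"y":0,"z":0,"rx":0,"ry":0,"rz":0,"grip":0},{"x":0,"y":0,"z":0,"rx":0,"ry":0,"rz":0,"grip":0},{"x":0,"y":0,"z":0,"rx":0,"ry":0,"rz":0,"grip":0},{"x":0,"y":0,"z":0,"rx":0,"ry":0,"rz":0,"grip":0},{"x":0,"y":0,"z":0,"rx":0,"ry":0,"rz":0,"grip":0},{"x":0,"y":0,"z":0,"rx":0,"ry":0,"rz":0,"grip":0},{"x":0,"y":0,"z":0,"rx":0,"ry":0,"rz":0,"grip":0}]' 60
python3 - <<'E'
from h import *
togo([.4308,.1455,.0],101)
E
```

```text
time: 21.83
eef_pos: [0.4292, 0.1453, -0.0039]
tcp_rot: [0.636, 0.772, -0.002, -0.001]
contact_force: [0.9, -0.1, 0.6]
opening: 0.999
finger_force: 0.0
time: 22.67
eef_pos: [0.4325, 0.1457, 0.0002]
tcp_rot: [0.636, 0.772, 0.001, 0.001]
contact_force: [-1.2, 0.5, 6.4]
opening: 0.754
finger_force: 67.5
tcp [4.325e-01 1.457e-01 2.000e-04] yaw 101.04 tilt 0.19 go [ 0.1 -1.7  0.2] rz 0.04 t 22.6667 F [-1.2  0.5  6.4] op 0.754 ff 67.5
```

```bash
python3 -m creep '[{"x":0,"y":0,"z":-15,"rx":0,"ry":0,"rz":0,"grip":0},{"x":0,"y":0,"z":-30,"rx":0,"ry":0,"rz":0,"grip":0},{"x":0,"y":0,"z":-35,"rx":0,"ry":0,"rz":0,"grip":0},{"x":0,"y":0,"z":-35,"rx":0,"ry":0,"rz":0,"grip":0},{"x":0,"y":0,"z":-35,"rx":0,"ry":0,"rz":0,"grip":0},{"x":0,"y":0,"z":-35,"rx":0,"ry":0,"rz":0,"grip":0},{"x":0,"y":0,"z":-30,"rx":0,"ry":0,"rz":0,"grip":0},{"x":0,"y":0,"z":-20,"rx":0,"ry":0,"rz":0,"grip":0},{"x":0,"y":0,"z":-10,"rx":0,"ry":0,"rz":2.5,"grip":0},{"x":0,"y":0,"z":0,"rx":0,"ry":0,"rz":2.5,"grip":0}]'
python3 -m creep '[{"x":-3,"y":15,"z":0,"rx":0,"ry":0,"rz":0,"grip":0},{"x":-7,"y":30,"z":0,"rx":0,"ry":0,"rz":0,"grip":0},{"x":-7,"y":30,"z":0,"rx":0,"ry":0,"rz":0,"grip":0},{"x":-7,"y":30,"z":0,"rx":0,"ry":0,"rz":0,"grip":0},{"x":-7,"y":30,"z":0,"rx":0,"ry":0,"rz":0,"grip":0},{"x":-7,"y":30,"z":0,"rx":0,"ry":0,"rz":0,"grip":0},{"x":-7,"y":30,"z":0,"rx":0,"ry":0,"rz":0,"grip":0},{"x":-6,"y":20,"z":0,"rx":0,"ry":0,"rz":0,"grip":0},{"x":-1,"y":11,"z":0,"rx":0,"ry":0,"rz":0,"grip":0},{"x":0,"y":0,"z":0,"rx":0,"ry":0,"rz":0,"grip":0}]'
python3 -m creep '[{"x":0,"y":0,"z":0,"rx":0,"ry":0,"rz":0,"grip":0},{"x":0,"y":0,"z":0,"rx":0,"ry":0,"rz":0,"grip":0},{"x":0,"y":0,"z":10,"rx":0,"ry":0,"rz":0,"grip":0},{"x":0,"y":0,"z":15,"rx":0,"ry":0,"rz":0,"grip":0},{"x":0,"y":0,"z":5,"rx":0,"ry":0,"rz":0,"grip":0},{"x":0,"y":0,"z":0,"rx":0,"ry":0,"rz":0,"grip":0},{"x":0,"y":0,"z":0,"rx":0,"ry":0,"rz":0,"grip":0},{"x":0,"y":0,"z":0,"rx":0,"ry":0,"rz":0,"grip":0},{"x":0,"y":0,"z":0,"rx":0,"ry":0,"rz":0,"grip":0},{"x":0,"y":0,"z":0,"rx":0,"ry":0,"rz":0,"grip":0}]'
python3 - <<'E'
from h import *
togo([.6625,.118,.164],96); w=snap('wrist','w10.png'); s=snap('scene','s10.png')
o=np.zeros((600,800,3),np.uint8);o[:480,:640]=w['color']; cv2.imwrite('pics/c10.png',w['color'])
E
```

```text
time: 23.5
eef_pos: [0.4321, 0.1457, 0.247]
tcp_rot: [0.67, 0.743, 0.003, 0.002]
contact_force: [0.7, 0.2, -1.8]
opening: 0.752
finger_force: 67.2
time: 24.33
eef_pos: [0.6624, 0.1169, 0.242]
tcp_rot: [0.669, 0.743, -0.0, -0.0]
contact_force: [-0.9, 0.3, -2.0]
opening: 0.753
finger_force: 67.2
time: 25.17
eef_pos: [0.6614, 0.1176, 0.2144]
tcp_rot: [0.669, 0.743, 0.001, 0.001]
contact_force: [0.0, -0.1, -2.1]
opening: 0.754
finger_force: 67.2
tcp [0.6614 0.1176 0.2144] yaw 96.03 tilt 0.09 go [ 0.3  1.  50.4] rz 0.03 t 25.1667 F [ 0.  -0.1 -2.1] op 0.754 ff 67.2
```

View pics/c10.png

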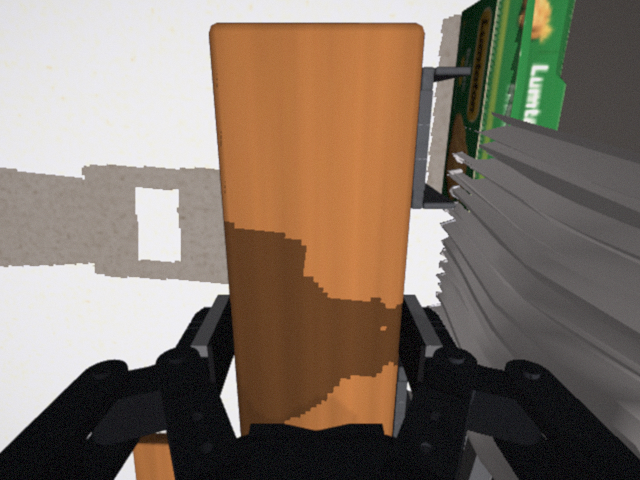

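The view shows the board held square (edges at columns 210/423 at the top), with the fitted upright at (424,135) just behind its back edge. Clearance looks right, so I lower it.

```bash
python3 -m creep '[{"x":0,"y":1,"z":8,"rx":0,"ry":0,"rz":0,"grip":0},{"x":0,"y":0,"z":12,"rx":0,"ry":0,"rz":0,"grip":0},{"x":0,"y":0,"z":10,"rx":0,"ry":0,"rz":0,"grip":0},{"x":0,"y":0,"z":6,"rx":0,"ry":0,"rz":0,"grip":0},{"x":0,"y":0,"z":4,"rx":0,"ry":0,"rz":0,"grip":0},{"x":0,"y":0,"z":3,"rx":0,"ry":0,"rz":0,"grip":0},{"x":0,"y":0,"z":2,"rx":0,"ry":0,"rz":0,"grip":0},{"x":0,"y":0,"z":2,"rx":0,"ry":0,"rz":0,"grip":0},{"x":0,"y":0,"z":0,"rx":0,"ry":0,"rz":0,"grip":0},{"x":0,"y":0,"z":0,"rx":0,"ry":0,"rz":0,"grip":0}]'
python3 - <<'E'
from h import *
togo([.6625,.118,.164],96); s=snap('scene','s11.png')
E
```

```text
time: 26.1
eef_pos: [0.6622, 0.1177, 0.1667]
tcp_rot: [0.669, 0.743, 0.0, 0.0]
contact_force: [0.1, -0.3, -0.9]
opening: 0.753
finger_force: 67.2
tcp [0.6622 0.1177 0.1667] yaw 96.03 tilt 0.04 go [0.3 0.3 2.7] rz 0.03 t 26.1 F [ 0.1 -0.3 -0.9] op 0.753 ff 67.2
```

```bash
python3 -m creep '[{"x":0,"y":0,"z":1,"rx":0,"ry":0,"rz":0,"grip":0},{"x":0,"y":0,"z":1,"rx":0,"ry":0,"rz":0,"grip":0},{"x":0,"y":0,"z":1,"rx":0,"ry":0,"rz":0,"grip":0},{"x":0,"y":0,"z":1,"rx":0,"ry":0,"rz":0,"grip":0},{"x":0,"y":0,"z":0,"rx":0,"ry":0,"rz":0,"grip":0},{"x":0,"y":0,"z":0,"rx":0,"ry":0,"rz":0,"grip":0},{"x":0,"y":0,"z":0,"rx":0,"ry":0,"rz":0,"grip":0},{"x":0,"y":0,"z":0,"rx":0,"ry":0,"rz":0,"grip":0},{"x":0,"y":0,"z":0,"rx":0,"ry":0,"rz":0,"grip":0},{"x":0,"y":0,"z":0,"rx":0,"ry":0,"rz":0,"grip":0}]'
python3 - <<'E'
from h import *
togo([.6625,.118,.164],96)
E
```

```text
time: 26.98
eef_pos: [0.6622, 0.1177, 0.164]
tcp_rot: [0.669, 0.743, 0.0, 0.0]
contact_force: [-4.4, 0.3, 5.8]
opening: 0.757
finger_force: 68.1
tcp [0.6622 0.1177 0.164 ] yaw 96.04 tilt 0.05 go [ 0.3  0.3 -0. ] rz 0.04 t 26.9833 F [-4.4  0.3  5.8] op 0.757 ff 68.1
```

```bash
python3 -m creep '[{"x":0,"y":0,"z":0,"rx":0,"ry":0,"rz":0,"grip":1},{"x":0,"y":0,"z":0,"rx":0,"ry":0,"rz":0,"grip":1},{"x":0,"y":0,"z":0,"rx":0,"ry":0,"rz":0,"grip":1},{"x":0,"y":0,"z":0,"rx":0,"ry":0,"rz":0,"grip":1},{"x":0,"y":0,"z":0,"rx":0,"ry":0,"rz":0,"grip":1},{"x":0,"y":0,"z":-10,"rx":0,"ry":0,"rz":0,"grip":1},{"x":0,"y":0,"z":-20,"rx":0,"ry":0,"rz":0,"grip":1},{"x":0,"y":0,"z":-30,"rx":0,"ry":0,"rz":0,"grip":1},{"x":0,"y":0,"z":-30,"rx":0,"ry":0,"rz":0,"grip":1},{"x":0,"y":0,"z":-30,"rx":0,"ry":0,"rz":0,"grip":1}]'
python3 -m creep '[{"x":0,"y":-30,"z":0,"rx":0,"ry":0,"rz":0,"grip":1},{"x":0,"y":-35,"z":0,"rx":0,"ry":0,"rz":0,"grip":1},{"x":0,"y":-35,"z":0,"rx":0,"ry":0,"rz":0,"grip":1},{"x":0,"y":-35,"z":0,"rx":0,"ry":0,"rz":0,"grip":1},{"x":0,"y":-35,"z":0,"rx":0,"ry":0,"rz":0,"grip":1},{"x":0,"y":-20,"z":0,"rx":0,"ry":0,"rz":0,"grip":1},{"x":0,"y":-10,"z":0,"rx":0,"ry":0,"rz":0,"grip":1},{"x":0,"y":0,"z":0,"rx":0,"ry":0,"rz":0,"grip":1},{"x":0,"y":0,"z":0,"rx":0,"ry":0,"rz":0,"grip":1},{"x":0,"y":0,"z":0,"rx":0,"ry":0,"rz":0,"grip":1}]'
python3 - <<'E'
from h import *
togo([.6625,.118,.164],96); s=snap('scene','s12.png'); t=snap('top','t12.png')
H,S,V=cv2.split(cv2.cvtColor(t['color'],cv2.COLOR_BGR2HSV))
m=np.zeros(S.shape,np.uint8); m[140:240,205:345]=((S>132)&(V>40))[140:240,205:345]
c=max(cv2.findContours(m,cv2.RETR_EXTERNAL,cv2.CHAIN_APPROX_NONE)[0],key=cv2.contourArea)[:,0]
W=np.array([onz(t,*q,.182)[:2] for q in c],np.float32)*1000; print(cv2.minAreaRect(W), c.min(0),c.max(0))
o=np.zeros((600,800,3),np.uint8)
k=lambda i,f:cv2.resize(np.clip(i.astype(float)*1.4,0,255).astype(np.uint8),None,fx=f,fy=f,interpolation=cv2.INTER_CUBIC)
A=k(t['color'][130:240,200:350],3.2);o[:A.shape[0],:A.shape[1]]=A
B=k(s['color'][160:330,165:325],2);o[:B.shape[0],480:800]=B
cv2.imwrite('pics/c12.png',o)
E
```

```text
time: 27.82
eef_pos: [0.6619, 0.1177, 0.2842]
tcp_rot: [0.669, 0.743, 0.0, 0.0]
contact_force: [0.3, 0.6, 0.5]
opening: 0.995
finger_force: 0.0
time: 28.65
eef_pos: [0.4643, 0.0966, 0.2828]
tcp_rot: [0.669, 0.743, 0.0, 0.0]
contact_force: [-0.7, -0.8, 0.4]
opening: 1.0
finger_force: 0.0
tcp [0.4643 0.0966 0.2828] yaw 96.02 tilt 0.07 go [  0.5 199.2 119.1] rz 0.02 t 28.65 F [-0.7 -0.8  0.4] op 1.0 ff 0.0
((660.9419555664062, 116.20890808105469), (67.6651382446289, 206.64540100097656), 5.837255001068115) [208 154] [327 201]
```

View pics/c12.png

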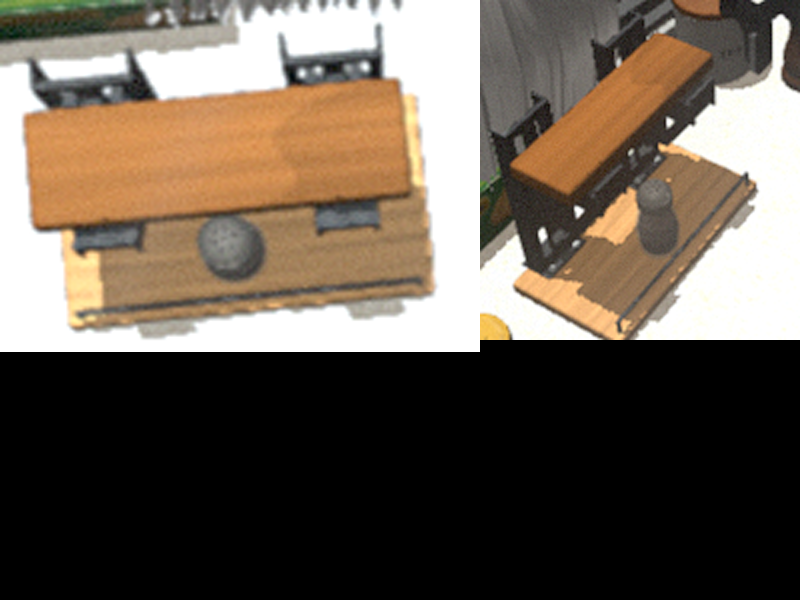

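The board lies flat on both brackets behind the lips, 2 mm from its place and in line with the rack. The salt is still standing at crop (230,245). I hand the job in.

```bash
python3 -c "
from plant import sign_off
print(sign_off())"
```

```text
the job is handed in; nothing more can be done
None
```

The job is handed in at about 29 s: the bracket is hooked in the top slots and pressed to a hard stop at home height, though I judged the catch from that stop rather than seeing it. The board lies flat across both brackets about 2 mm from its place; the salt stands where it was, and the arm came nowhere near the honey or the mill.

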